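# Hang a lopsided panel on the sprung coating-rack arm

## Task

Lift the framed panel out of its timber cradle, thread the eye on its top over the turned-up tip of the rack's springy wire arm, and leave it hanging in the crook at the end of the wire. The collar makes it lopsided: bring it to the slant at which it hangs by itself and let the wire take its full weight gradually before you let go, so that it neither drops, springs up nor swings, and never force the wire. Leave the loose collars and the rivet jar where they are.

Things in the scene. Friction and masses are not known exactly. Their poses are not given: they have to be found in the camera images.
- panel: Framed panel to hang: 150 mm wide (its y), 118 high (z), 24 deep (x), thin grey sheet in its mid-plane. Origin: centre of its underside. The top rail is a solid flat bar 24 mm deep, z 100 to 118 mm. A brass collar, 54 mm diameter, standing out 22 mm from the mid-plane on both faces, sits on its -y side, centred at y -35, z 52 mm. Mass unknown, under 0.8 kg.
- balance (a point): The panel's centre of mass (panel x 0, y -22, z 56 mm): 22 mm to the collar side of the eye's centre and 77 mm below it. Hung freely by the eye it settles turned 0.28 rad round its own x axis, collar side low, top leaning to its -y.
- eye (a point): Centre of the dark round-wire eye that stands on the middle of the panel's top rail (panel x 0, y 0, z 133 mm). It lies in the panel's plane; opening 25 mm across, wire 5 mm thick, 35 mm over all. Axes as the panel's.
- cradle: Fixed timber cradle in which the panel stands at the start: base 110 x 190 x 15 mm with two battens 15 mm higher along its y, 28 mm apart, the panel's foot between them on the base. Origin: centre of its underside.
- rack: Fixed coating rack: blue crossbar along its y, 340 mm long, centre 265 mm high, on uprights at y -160 and +160 mm with feet 160 mm long in x. Origin: on the bench midway between the feet. The copper wire arm starts at the crossbar's middle clamp and points along the rack's -x, towards the robot.
- crook (a point): Where the panel must hang: wire centre in the middle of the dip near the arm's free end, 259 mm above the bench. Wire 3 mm thick. The dip's floor is 12 mm long; towards the rack (+x) it rises 6 mm to the level arm, towards the robot (-x) at 45 degrees to the tip, 22 mm from this point and 16 mm higher. x as the rack's, z up while unloaded.
- spring_arm (a joint): Bend of the springy wire arm (rad), 0 unloaded, positive down, about a level axis 210 mm behind the crook. It springs back when let go; the panel's weight sinks the crook by some centimetres, the heavier the more.
- collar_a: Loose brass ring, 54 mm diameter, 44 mm high, standing on the bench; leave alone. Origin: centre of its underside.
- collar_b: Second loose brass ring like the first; leave alone.
- rivet_jar: Closed glass jar with a red cap, 60 mm diameter, 75 mm high; leave alone. Origin: centre of its underside.

How it is judged:
On the way, in this order (a step that is already met when the one before it is completed fails the run):
1. the panel is lifted out of the cradle in the fingers (z of panel in the frame of cradle above 0.045 m and contact force between the fingers and panel above 1 N), for 0.2 s.
2. the wire, through the eye at the crook, carries the panel's weight while the fingers still hold it (contact force between panel and spring_arm above 2 N and distance between eye and crook below 0.022 m and contact force between the fingers and panel above 1 N), for 0.3 s.
At the end, for the whole second after the job is handed in: The panel hangs by its eye in the wire's crook (eye centre from 15 mm on the tip's side to 12 mm on the rack's side, 3 to 18 mm below the wire), off the bench, its weight on the wire, not touched by the fingers and nearly at rest (under 0.06 m/s and 0.5 rad/s) (x of eye in the frame of crook between -0.015 and 0.012 m and z of eye in the frame of crook between -0.018 and -0.003 m and contact force between panel and spring_arm above 2 N and contact force between the fingers and panel below 0.05 N and height (world z) of panel above 0.03 m and linear speed of panel below 0.06 m/s and angular speed of panel below 0.5 rad/s).
It fails at once if the panel and the wire arm are pressed together with more than 15 N (contact force between panel and spring_arm above 15 N).
It fails at once if let go, the loaded wire arm drops or springs up faster than 0.22 rad/s (about 45 mm/s at the crook) (contact force between panel and spring_arm above 0.3 N and contact force between the fingers and panel below 0.05 N and (velocity of joint spring_arm above 0.22 rad/s or velocity of joint spring_arm below -0.22 rad/s)).
It fails at once if the panel swings faster than 1.5 rad/s on the wire once the fingers are off it (contact force between panel and spring_arm above 0.3 N and contact force between the fingers and panel below 0.05 N and angular speed of panel above 1.5 rad/s).
It fails at once if a loose collar or the jar is moved more than 15 mm (distance of any of collar_a, collar_b, rivet_jar from where it was at the start of the episode above 0.015 m).
It also fails if it takes over 64 s, if anything falls off the work surface, if the arm or the gripper's body presses on something with over 40 N, if the wrist force passes 120 N, or if a joint passes its speed limit or range.

## Robot

A 6-joint arm with a two-finger parallel gripper is mounted at the origin on the work surface. World frame = base frame: x ahead of the robot, y to its left, z up, the work surface at z = 0. Lengths are in m, angles in rad, forces in N, time in s.
With the tool pointing down it reaches from about 0.4 to 0.825 m from the base axis. Payload 7 kg.
Tool frame: the origin (TCP) lies at the centre of the arm's flange, where the gripper is bolted on; the fingertips stand 178 mm ahead of it and the grasp point (between the pads) lies 159 mm ahead of it; z points along the fingers, y is the direction in which the jaws open and shut (so a half turn about z gives the same grasp; the last joint's range is limited). The gripper opens to 88 mm and grips with 3 to 60 N. Pads are 19 mm wide; open, the fingers measure 130 mm over their backs; the gripper's body (78 mm by 193 mm) begins 47 mm behind the grasp point.
Start: joints at [-1.035, 0.359, 0.012, 0, -1.224, -0.288], TCP at [0.166, -0.654, 0.405] pointing down, gripper open.
Joint ranges: [-3.07, 3.07], [-1.43, 2.12], [-1.02, 1.25], [-3.03, 1.67], [-3.05, -0], [-3.03, 3.03]. Speed limits (rad/s): [2.39, 2.39, 3.01, 3.14, 3.14, 3.14].

## Interface

Orientations are given as [roll, pitch, yaw] about the fixed x, y, z axes, in that order (R = Rz(yaw) Ry(pitch) Rx(roll)).
In Python, from station import * gives the robot as it stands.
- The arm moves only by the tool send_rows, never from a script. Its argument "motion" is a list of rows, each an object with "offset": the shift along the tool's x, y, z in cm, a list of three; "turn": the turn about the tool's z in degrees. In form: [{"offset": [x, y, z], "turn": turn}, ...]. A call has 1 to 8 rows; each row is the pose to reach, as a shift and turn from the pose commanded when the call began, along the tool's axes at that moment; what a row does not reach only later rows make up. A row lasts 1/10 s, in which the tool goes at most 50 mm and 8.59 degrees, less where a joint would pass 70% of its speed; a pose out of reach is approached as far as the arm can. A call with a gripper value outside its range is refused whole. "hand" is the opening, from -1 (shut) to 1 (fully open), set as the call begins (left out, the last holds). The fingers move at their own pace and stop on an object; "squeeze" is the grip in N (left out, the last holds). Time passes only in rows, so rows that repeat a pose let the fingers close. It gives the time, the measured TCP pose, the force and the opening at its end, in the units of the state.
- get_state(): the state, without advancing time (a new reading comes with each control period).
- grab_frame(name): name is "scene" or "side" or "wrist"; returns a dict with "frame" (384x512x3 uint8, blue, green, red), "range_z" (384x512 float32, m along the optical axis (not along the pixel's ray), 0 where there is no reading), "vertical_fov" (degrees; the focal length in pixels is half the picture's height over the tangent of half this angle, whatever the lens; pixels are square), "cx", "cy" (the principal point, pixels), "cam_to_world" (4x4, takes a point from camera to world coordinates). Camera axes: x right, y up, looking along -z (the intrinsics and any distortion apply to the point x, -y, -z); pixel columns grow to the right and rows downward; lengths in m; the calibration is good to about 2 mm. A picture is of the moment at which its call begins.
- job_done(): hands the job in, once; it reports no verdict.
The state is a dict: "t": time; "q": joint angles; "qd": joint speeds; "joint_efforts": joint torques, N m; "eef_pos": TCP position; "ee_rot": TCP orientation; "force": force on the tool from outside, world axes, zero at the start; "moment": the same for the moment, N m; "width": finger opening in m.
Only numpy, scipy, OpenCV 4.12 (cv2) and the standard library are available. Lean on these libraries where they do the work, as an engineer would, in place of code of your own. Each camera call takes 0.05 s, during which the arm holds its last target. There are 200 camera calls.

## Working session

There is one attempt and no reset: what is moved stays moved. The work goes in short steps, Python scripts to look and compute and a tool call to move; the robot and the scene stay as the last step left them, time stands still between calls to the robot, and variables do not carry over. Pictures are saved under pics/ and viewed, about 8 in all and at most 12, crops included, and the job is handed in when it is done.

Besides the shell and the picture viewer there is one more tool, called after ">>>" in YAML: its name, and indented under it one key for each argument. send_rows: Moves the arm, as the interface text tells. Its arguments: {"type":"object","properties":{"motion":{"type":"array"},"hand":{"type":"number"},"squeeze":{"type":"number"}},"required":["motion"]}

```bash
ls; mkdir -p pics; cat > h.py <<'E'
from station import *
import numpy as np, cv2
def pts(f):
    h,w=f["range_z"].shape; fl=h/2/np.tan(np.radians(f["vertical_fov"])/2)
    u,v=np.meshgrid(np.arange(w),np.arange(h)); z=f["range_z"]
    P=np.stack([(u-f["cx"])/fl*z,-(v-f["cy"])/fl*z,-z,np.ones_like(z)],-1)
    W=(P@np.array(f["cam_to_world"]).T)[...,:3]; W[z==0]=np.nan
    return W
E
python3 - <<'E'
from h import *
s=get_state();print({k:np.round(v,3) for k,v in s.items()})
ims=[]
for n in("scene","side","wrist"):
    f=grab_frame(n);np.savez(f"{n}0.npz",**f);ims.append(f["frame"])
    print(n,f["vertical_fov"],f["cx"],f["cy"],np.round(f["cam_to_world"],3).tolist(),[k for k in f])
cv2.imwrite("pics/a.png",ims[0]);cv2.imwrite("pics/b.png",ims[1])
E
```

```text
pics
{'t': np.float64(0.0), 'q': array([-1.035,  0.359,  0.011, -0.   , -1.224, -0.288]), 'qd': array([-0.001,  0.001,  0.   ,  0.001, -0.002,  0.003]), 'joint_efforts': array([ 1.0000e-03, -5.8272e+01,  2.9307e+01,  6.9970e+00,  7.0000e-03,
       -0.0000e+00]), 'eef_pos': array([ 0.166, -0.654,  0.404]), 'ee_rot': array([ 3.14 , -0.   , -2.894]), 'force': array([-1.025e+00,  1.000e-03, -8.840e-01]), 'moment': array([-0.002,  0.015,  0.016]), 'width': np.float64(0.087)}
scene 55.34255549508053 257.5178966384185 191.38859228644844 [[0.754, -0.354, 0.554, 1.232], [0.657, 0.41, -0.632, -0.683], [-0.003, 0.841, 0.542, 0.804], [0.0, 0.0, 0.0, 1.0]] ['frame', 'range_z', 'vertical_fov', 'cx', 'cy', 'cam_to_world']
side 51.85354242310568 248.2097428963553 186.23302155355262 [[-0.977, 0.154, -0.146, 0.425], [-0.211, -0.764, 0.61, 0.685], [-0.018, 0.627, 0.779, 1.007], [0.0, 0.0, 0.0, 1.0]] ['frame', 'range_z', 'vertical_fov', 'cx', 'cy', 'cam_to_world']
wrist 61.70852932903993 252.54163431836918 193.05856019011011 [[-0.246, -0.936, -0.252, 0.098], [0.969, -0.237, -0.066, -0.672], [0.002, -0.261, 0.965, 0.384], [0.0, 0.0, 0.0, 1.0]] ['frame', 'range_z', 'vertical_fov', 'cx', 'cy', 'cam_to_world']
```

View pics/a.png

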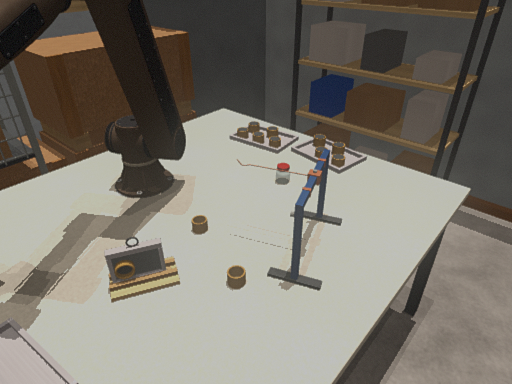

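View pics/b.png

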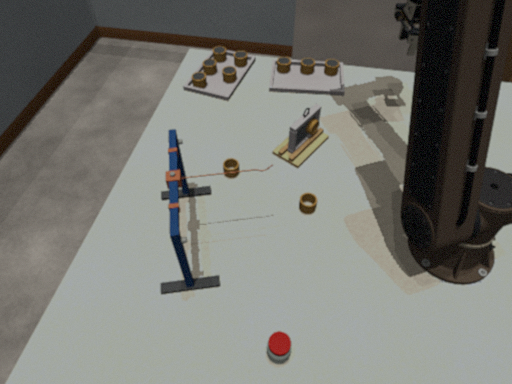

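Scene view: the panel stands in the cradle at about (135,262) with the eye at (132,242). The wire tip is at about (239,162), the clamp at (315,173) and the jar at (283,172). In the side view the eye is at (307,113) and the tip at (271,167). Next I measure these points.

```bash
cat >> h.py <<'E'
def ray(f,u,v):
    fl=f["frame"].shape[0]/2/np.tan(np.radians(float(f["vertical_fov"]))/2);M=np.array(f["cam_to_world"])
    d=M[:3,:3]@np.array([(u-f["cx"])/fl,-(v-f["cy"])/fl,-1]);return M[:3,3],d/np.linalg.norm(d)
def tri(f,a,g,b):
    o,d=ray(f,*a);p,e=ray(g,*b)
    s=np.linalg.lstsq(np.stack([d,-e],1),p-o,rcond=None)[0]
    A,B=o+s[0]*d,p+s[1]*e;return (A+B)/2,np.linalg.norm(A-B)
E
python3 - <<'E'
from h import *
F={n:dict(np.load(f"{n}0.npz")) for n in("scene","side")}
for n,f in F.items():
    W=pts(f);b=f["frame"].astype(int);B,G,R=b[...,0],b[...,1],b[...,2]
    def rep(name,m):
        P=W[m]
        if len(P):print(n,name,len(P),"med",np.round(np.nanmedian(P,0),3),"p2",np.round(np.nanpercentile(P,2,axis=0),3),"p98",np.round(np.nanpercentile(P,98,axis=0),3))
    near=(W[...,2]>0.005)&(W[...,0]>0)&(W[...,0]<1.1)&(abs(W[...,1])<.8)
    blue=near&(B>R+30)&(B>60); rep("blue",blue)
    bar=blue&(W[...,2]>.25)
    P=W[bar];c=np.median(P,0);u,s,vt=np.linalg.svd(P-P.mean(0),full_matrices=False);print(" bar mean",P.mean(0),"dir",vt[0],P[P[:,1].argmin()],P[P[:,1].argmax()])
    rep("red",near&(R>150)&(G<60)&(B<70)&(W[...,2]<.1))
    br=near&(R>B+50)&(R>G+12)&(W[...,2]>.01)&(W[...,2]<.06)
    k,l,st,ce=cv2.connectedComponentsWithStats(br.astype(np.uint8))
    for i in range(1,k):
        if st[i,4]>25:print("  brass",ce[i].round(),st[i,4],np.round(np.nanmedian(W[l==i],0),3))
    np.save(n+"W.npy",W)
    ux,uy,w,h=(85,228,110,75) if n=="scene" else (265,95,75,75)
    m=np.zeros_like(near);m[uy:uy+h,ux:ux+w]=1
    rep("panel top",m&near&(W[...,2]>.127)&(W[...,2]<.145)); rep("eye",m&near&(W[...,2]>.148))
    P=W[m&near&(W[...,2]>.125)&(W[...,2]<.139)];u,s,vt=np.linalg.svd((P-P.mean(0))[:,:2],full_matrices=False);print(" dir",vt[0],"extent",np.ptp((P-P.mean(0))[:,:2]@vt.T,axis=0))
    wire=near&(R>B+25)&(R>G+15)&(W[...,2]>.23)&(W[...,2]<.30);rep("wire",wire)
e=[]
for a,b,nm in(((132,242),(307,113),"eye"),((239,162),(271,167),"tip"),((316,173),(173,175),"clamp")):
    print(nm,tri(F["scene"],a,F["side"],b))
out=np.hstack([cv2.resize(F["scene"]["frame"][225:300,85:185],None,fx=4,fy=4),cv2.resize(F["side"]["frame"][95:170,260:360],None,fx=4,fy=4)])
o2=np.hstack([cv2.resize(F["scene"]["frame"][140:200,230:330],None,fx=4,fy=4),cv2.resize(F["side"]["frame"][140:200,180:280],None,fx=4,fy=4)])
cv2.imwrite("pics/c.png",np.vstack([out,o2]))
E
```

```text
scene blue 302 med [0.768 0.072 0.275] p2 [ 0.695 -0.041  0.273] p98 [0.812 0.268 0.277]
 bar mean [0.76133089 0.09101626 0.27462911] dir [ 0.34166265 -0.93982197  0.00113676] [ 0.80356826 -0.04533712  0.27470193] [0.70191562 0.27560952 0.2730158 ]
scene red 3 med [0.43  0.398 0.073] p2 [0.418 0.378 0.073] p98 [0.452 0.402 0.074]
  brass [199. 220.] 47 [ 0.414 -0.059  0.043]
  brass [169. 260.] 44 [ 0.489 -0.24   0.03 ]
  brass [236. 272.] 76 [ 0.686 -0.156  0.043]
  brass [145. 277.] 265 [ 0.496 -0.327  0.03 ]
scene panel top 399 med [ 0.471 -0.336  0.133] p2 [ 0.431 -0.399  0.128] p98 [ 0.509 -0.271  0.139]
scene eye 31 med [ 0.47  -0.331  0.159] p2 [ 0.461 -0.348  0.148] p98 [ 0.477 -0.32   0.164]
 dir [-0.47829871 -0.87819721] extent [0.14968678 0.0285341 ]
scene wire 216 med [0.748 0.103 0.276] p2 [ 0.034 -0.057  0.255] p98 [0.795 0.201 0.281]
side blue 668 med [0.737 0.155 0.273] p2 [ 0.691 -0.034  0.271] p98 [0.807 0.273 0.276]
 bar mean [0.74289296 0.13768219 0.27330976] dir [-0.33975668  0.94051185  0.00169058] [ 0.80307406 -0.04500055  0.27256684] [0.69816692 0.27879557 0.2
[... 306 characters left out ...]
25 -0.27   0.028]
  brass [231. 167.] 80 [ 0.678 -0.136  0.039]
  brass [308. 200.] 89 [ 0.417 -0.058  0.041]
side panel top 234 med [ 0.467 -0.322  0.131] p2 [ 0.427 -0.394  0.128] p98 [ 0.506 -0.263  0.14 ]
side eye 25 med [ 0.473 -0.319  0.162] p2 [ 0.459 -0.341  0.149] p98 [0.532 0.039 0.273]
 dir [0.48097678 0.87673333] extent [0.15520536 0.02770474]
side wire 313 med [0.738 0.114 0.276] p2 [0.548 0.026 0.258] p98 [0.789 0.205 0.281]
eye (array([ 0.4638449 , -0.33022358,  0.14343964]), np.float64(0.001143509803134155))
tip (array([0.52386708, 0.03540065, 0.26546358]), np.float64(0.005806958229113189))
clamp (array([0.75293099, 0.11640093, 0.27599854]), np.float64(0.0063605204310952495))
```

View pics/c.png

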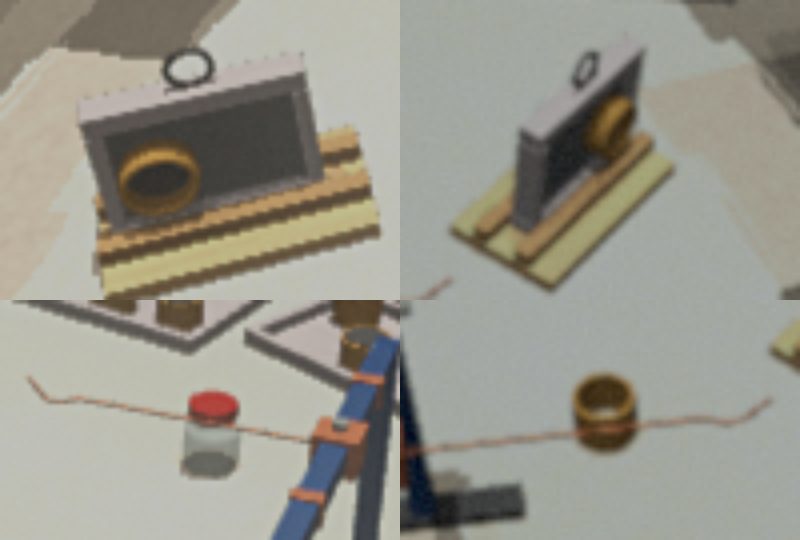

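Crop: brass collar on the near-left end of the panel, so panel +y points to world (0.48, 0.88). The wire tip is at scene (237,159.5) / side (273,165.5), and the crook floor at scene (246,165) / side (264,170.5). I'll move to above the grasp end.

>>> send_rows:
  motion:
    - {"offset":[-2,1.4,0],"turn":-2}
    - {"offset":[-6,4.1,0],"turn":-6}
    - {"offset":[-10,6.8,0],"turn":-11}
    - {"offset":[-14,9.5,0],"turn":-16}
    - {"offset":[-18,12.2,0],"turn":-21}
    - {"offset":[-22,15,0],"turn":-26}
    - {"offset":[-26,17.7,0],"turn":-31}
    - {"offset":[-30,20.4,0],"turn":-36}
  hand: 1
  squeeze: 10

```text
t: 0.95
eef_pos: [0.4072, -0.3813, 0.4047]
ee_rot: [-3.142, 0.0, -2.262]
force: [0.2, -1.6, -0.7]
width: 0.0879
```

```bash
cat >> h.py <<'E'
def to(x,y,z,yaw=None):
    s=get_state();p=s["eef_pos"];a=s["ee_rot"][2];d=np.array([x,y,z])-p
    o=np.array([np.cos(a)*d[0]+np.sin(a)*d[1],np.sin(a)*d[0]-np.cos(a)*d[1],-d[2]])*100
    print("t %.2f"%s["t"],"pos",np.round(p,4),"rot",np.round(s["ee_rot"],4),"F",np.round(s["force"],2),"w",round(float(s["width"]),4),"q",np.round(s["q"],2))
    print("offset cm",np.round(o,2),"turn",None if yaw is None else round(np.degrees((a-yaw+np.pi)%(2*np.pi)-np.pi),2))
E
python3 - <<'E'
from h import *
to(.490,-.289,.40,np.radians(-118.7))
F={n:dict(np.load(f"{n}0.npz")) for n in("scene","side")}
print("tip",tri(F["scene"],(237,159.5),F["side"],(273,165.5)))
print("crook",tri(F["scene"],(246.2,165),F["side"],(264,170.5)))
for n,a in(("scene",(246.2,165)),("side",(264,170.5))):
    o,d=ray(F[n],*a);print(n,"crook at z.259",o+d*(.259-o[2])/d[2])
E
```

```text
t 0.95 pos [ 0.4072 -0.3813  0.4047] rot [-3.1416e+00  1.0000e-04 -2.2619e+00] F [ 0.21 -1.63 -0.74] w 0.0879 q [-0.4   0.17 -0.25 -0.   -1.15 -0.29]
offset cm [-12.39  -0.5    0.47] turn -10.9
tip (array([0.51809333, 0.0344137 , 0.27213416]), np.float64(0.003379327256885303))
crook (array([0.54177975, 0.04549558, 0.25791807]), np.float64(0.010451540225307353))
scene crook at z.259 [0.5493969  0.04449634 0.259     ]
side crook at z.259 [0.53769576 0.04232335 0.259     ]
```

>>> send_rows:
  motion:
    - {"offset":[-4,-0.2,0.2],"turn":-4}
    - {"offset":[-8,-0.3,0.3],"turn":-7}
    - {"offset":[-11,-0.4,0.4],"turn":-10}
    - {"offset":[-12.4,-0.5,0.5],"turn":-10.9}
    - {"offset":[-12.4,-0.5,0.5],"turn":-10.9}

```text
t: 1.45
eef_pos: [0.4906, -0.2898, 0.3992]
ee_rot: [3.141, -0.0, -2.073]
force: [-0.4, 0.0, -0.5]
width: 0.0877
```

```bash
python3 - <<'E'
from h import *
to(.490,-.289,.285,np.radians(-118.7))
f=grab_frame("wrist");np.savez("w1.npz",**f);W=pts(f)
m=(W[...,2]>.126)&(W[...,2]<.137)&(W[...,0]>.38)&(W[...,0]<.56)&(W[...,1]>-.45)&(W[...,1]<-.23)
P=W[m];rc=cv2.minAreaRect((P[:,:2]*1000).astype(np.float32));print(rc,np.median(P[:,2]),len(P))
e=(W[...,2]>.142)&(W[...,2]<.17)&(W[...,0]>.4)&(W[...,0]<.53)&(W[...,1]>-.40)&(W[...,1]<-.26);E=W[e]
print("eye",len(E),E.mean(0),E.min(0),E.max(0))
im=f["frame"].copy();im[m]=(0,255,0);im[e]=(0,0,255);cv2.imwrite("pics/d.png",im)
E
```

```text
t 1.45 pos [ 0.4906 -0.2898  0.3992] rot [ 3.1410e+00 -1.0000e-04 -2.0732e+00] F [-0.35  0.   -0.46] w 0.0877 q [-0.19  0.19 -0.23 -0.   -1.15 -0.31]
offset cm [-0.04  0.09 11.42] turn -0.09
((468.5458679199219, -332.8963623046875), (149.62020874023438, 24.094858169555664), 61.619171142578125) 0.13344639267421868 5934
eye 364 [ 0.46782062 -0.33407788  0.16209181] [ 0.45902931 -0.34835245  0.15034732] [ 0.47724609 -0.31822011  0.16713941]
```

View pics/d.png

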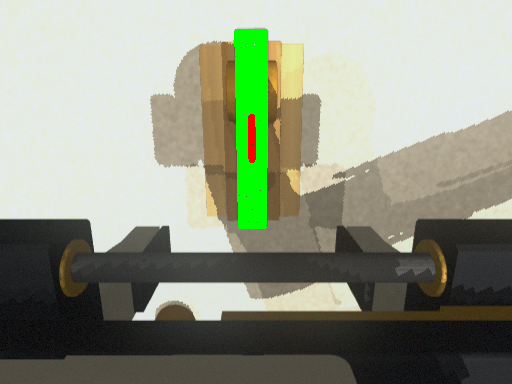

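Wrist view: the green rail measures 149.6 x 24.1 mm as specified, and the red eye sits mid-rail at (252,137). I'll descend and close.

>>> send_rows:
  motion:
    - {"offset":[0,-0.1,2.5],"turn":-0.4}
    - {"offset":[0,-0.1,5.5],"turn":-0.4}
    - {"offset":[0,-0.1,8.5],"turn":-0.4}
    - {"offset":[0,-0.1,10.5],"turn":-0.4}
    - {"offset":[0,-0.1,11.4],"turn":-0.4}
    - {"offset":[0,-0.1,11.4],"turn":-0.4}

```text
t: 2.1
eef_pos: [0.4896, -0.2921, 0.2847]
ee_rot: [3.139, -0.001, -2.07]
force: [0.4, 0.5, 0.4]
width: 0.0876
```

>>> send_rows:
  motion:
    - {"offset":[0,0,0],"turn":0}
    - {"offset":[0,0,0],"turn":0}
    - {"offset":[0,0,0],"turn":0}
    - {"offset":[0,0,0],"turn":0}
    - {"offset":[0,0,0],"turn":0}
    - {"offset":[0,0,0],"turn":0}
    - {"offset":[0,0,0],"turn":0}
    - {"offset":[0,0,0],"turn":0}
  hand: -1
  squeeze: 8

```text
t: 2.9
eef_pos: [0.4904, -0.2914, 0.2856]
ee_rot: [3.141, -0.0, -2.068]
force: [-0.3, -0.3, -0.0]
width: 0.0293
```

>>> send_rows:
  motion:
    - {"offset":[0,0,0],"turn":0}
    - {"offset":[0,0,0],"turn":0}
    - {"offset":[0,0,0],"turn":0}

```text
t: 3.2
eef_pos: [0.4904, -0.2914, 0.2856]
ee_rot: [3.141, 0.0, -2.068]
force: [-0.1, 0.8, 0.7]
width: 0.0235
```

>>> send_rows:
  motion:
    - {"offset":[0.4,0,-0.4],"turn":0}
    - {"offset":[0.8,0,-0.8],"turn":0}
    - {"offset":[1.2,0,-1.2],"turn":0}
    - {"offset":[1.65,0,-1.6],"turn":0}
    - {"offset":[2.1,0,-2.0],"turn":0}
    - {"offset":[2.6,0,-2.3],"turn":0}
    - {"offset":[3.1,0,-2.65],"turn":0}
    - {"offset":[3.55,0,-2.95],"turn":0}

```text
t: 4.0
eef_pos: [0.4733, -0.323, 0.3156]
ee_rot: [-3.141, 0.0, -2.068]
force: [-0.0, 2.1, -2.4]
width: 0.0241
```

>>> send_rows:
  motion:
    - {"offset":[0,0,0],"turn":0}
    - {"offset":[0,0,0],"turn":0}
    - {"offset":[0,0,0],"turn":0}
  squeeze: 50

```text
t: 4.3
eef_pos: [0.4736, -0.3226, 0.3152]
ee_rot: [-3.142, -0.0, -2.068]
force: [1.0, 0.6, -0.3]
width: 0.0238
```

```bash
python3 - <<'E'
from h import *
to(.490,-.289,.285)
f=grab_frame("scene");np.savez("s2.npz",**f);W=pts(f)
im=f["frame"][190:310,60:220];cv2.imwrite("pics/e.png",cv2.resize(im,None,fx=5,fy=5))
g=grab_frame("wrist");np.savez("w2.npz",**g)
E
```

```text
t 4.30 pos [ 0.4736 -0.3226  0.3152] rot [-3.1415e+00 -1.0000e-04 -2.0681e+00] F [ 0.99  0.63 -0.27] w 0.0238 q [-0.26  0.27 -0.34  0.   -0.97 -0.24]
offset cm [-3.74  0.16  3.02] turn None
```

View pics/e.png

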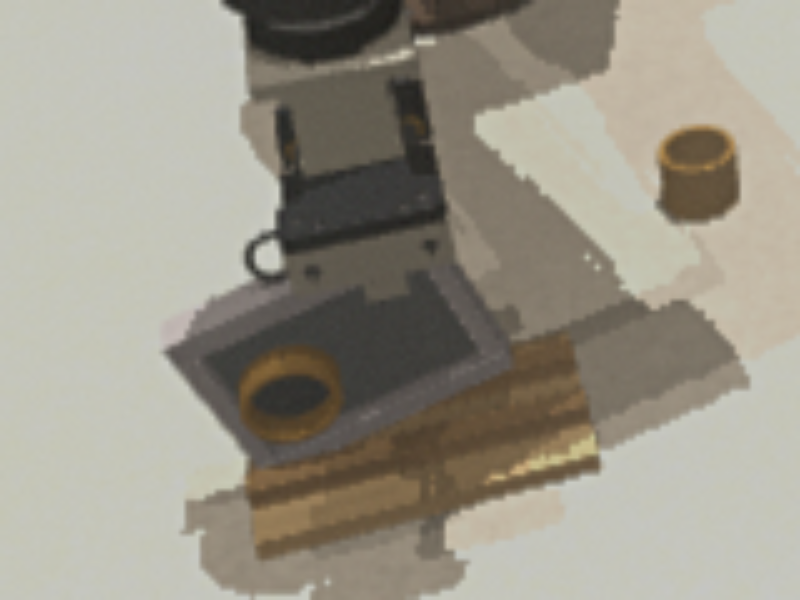

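The view shows the panel pivoted in the jaws, collar side low, as intended, with the eye clear at about (265,255). I'll lift it.

>>> send_rows:
  motion:
    - {"offset":[0,0,-0.5],"turn":0}
    - {"offset":[0,0,-1.5],"turn":0}
    - {"offset":[0,0,-3],"turn":0}
    - {"offset":[0,0,-5],"turn":0}
    - {"offset":[0,0,-7.5],"turn":0}
    - {"offset":[0,0,-10],"turn":0}
    - {"offset":[0,0,-12],"turn":0}
    - {"offset":[0,0,-13],"turn":0}

```text
t: 5.2
eef_pos: [0.4734, -0.3227, 0.4474]
ee_rot: [-3.139, 0.0, -2.068]
force: [-0.3, 0.4, -7.6]
width: 0.0239
```

>>> send_rows:
  motion:
    - {"offset":[0,0,0],"turn":0}
    - {"offset":[0,0,0],"turn":0}
    - {"offset":[0,0,0],"turn":0}

```text
t: 5.5
eef_pos: [0.4732, -0.3224, 0.4436]
ee_rot: [3.139, -0.0, -2.068]
force: [0.0, 0.8, -7.2]
width: 0.0236
```

```bash
cat >> h.py <<'E'
def tilt(tag):
    """panel-plane silhouette: points on the scene-facing frame -> tilt about tool y (horizontal)"""
    s=get_state();p=s["eef_pos"];a=s["ee_rot"][2]
    ey=-np.array([np.cos(a),np.sin(a),0]);ex=np.array([np.cos(a-np.pi/2),np.sin(a-np.pi/2),0])
    g=p-[0,0,.159]
    for n in("scene","side"):
        f=grab_frame(n);np.savez(f"{tag}_{n}.npz",**f);W=pts(f)-g
        X,Y,Z=W@ex,W@ey,W[...,2]
        # slab of the panel, below the fingers
        m=(abs(X)<.016)&(Y>-.2)&(Y<.12)&(Z<.05)&(Z>-.2)&~((abs(Y)<.045)&(Z>-.025))
        P=np.stack([Y[m],Z[m]],1)*1000
        rc=cv2.minAreaRect(P[np.isfinite(P).all(1)&(P[:,1]<30)].astype(np.float32));print(n,m.sum(),rc)
        # bottom edge line
        b=[]
        for y in range(-120,40,6):
            q=P[(abs(P[:,0]-y)<3)]
            if len(q)>2:b.append((y,q[:,1].min()))
        b=np.array(b);print("  bottom",np.round(b[:,0]).astype(int).tolist(),np.round(b[:,1]).tolist())
    return s
E
python3 - <<'E'
from h import *
to(.490,-.289,.285); s=tilt("t1"); print(s["force"],s["moment"])
E
```

```text
t 5.50 pos [ 0.4732 -0.3224  0.4436] rot [ 3.139  -0.     -2.0685] F [ 0.02  0.75 -7.18] w 0.0236 q [-0.26  0.17 -0.16 -0.   -1.25 -0.24]
offset cm [-3.74  0.12 15.86] turn None
scene 2077 ((-34.56223678588867, -49.29612731933594), (150.59144592285156, 151.15565490722656), 17.404178619384766)
  bottom [-120, -114, -108, -102, -96, -90, -84, -78, -72, -66, -60, -54, -48, -42, -36, -30, -24, -18, -12, -6, 0, 6, 12, 18, 24, 30, 36] [-30.0, -47.0, -68.0, -86.0, -106.0, -126.0, -140.0, -140.0, -136.0, -134.0, -134.0, -131.0, -131.0, -126.0, -126.0, -124.0, -123.0, -121.0, -118.0, -118.0, -116.0, -113.0, -112.0, -110.0, -108.0, -105.0, -105.0]
side 641 ((-26.570892333984375, -65.62775421142578), (151.6653289794922, 118.61737823486328), 16.204524993896484)
  bottom [-102, -96, -90, -84, -78, -72, -66, -60, -54, -48, -42, -36, -30, -24, -18, -12, -6, 0, 6, 12, 18, 24, 30, 36] [-81.0, -75.0, -126.0, -136.0, -142.0, -136.0, -136.0, -134.0, -132.0, -124.0, -133.0, -126.0, -128.0, -119.0, -125.0, -117.0, -121.0, -115.0, -116.0, -112.0, -114.0, -108.0, -108.0, -105.0]
[ 0.02072474  0.75411031 -7.18373169] [ 0.3449906  -0.13496626 -0.02454354]
```

Silhouette tilt is about 0.29 rad (target 0.28), weight is about 6.9 N, and the eye is about 51 mm to the -y side of the grasp and 6 mm above it. Carrying it to the front of the wire tip.

>>> send_rows:
  motion:
    - {"offset":[-0.4,0.2,0],"turn":-0.5}
    - {"offset":[-1.5,1.0,0],"turn":-2}
    - {"offset":[-3.2,2.1,0],"turn":-5}
    - {"offset":[-5.2,3.4,0],"turn":-8}
    - {"offset":[-7.2,4.6,0],"turn":-11}
    - {"offset":[-9.2,5.9,0],"turn":-14}
    - {"offset":[-11.2,7.2,0],"turn":-17}
    - {"offset":[-13,8.3,0],"turn":-20}

```text
t: 6.4
eef_pos: [0.4619, -0.1671, 0.4452]
ee_rot: [-3.141, 0.0, -1.715]
force: [0.8, -0.2, -6.8]
width: 0.0235
```

```bash
python3 - <<'E'
from h import *
to(.446,.060,.4275,np.radians(-70.1))
E
```

```text
t 6.40 pos [ 0.4619 -0.1671  0.4452] rot [-3.1414e+00  5.0000e-04 -1.7155e+00] F [ 0.83 -0.15 -6.79] w 0.0235 q [ 0.05  0.03 -0.32 -0.   -1.23 -0.2 ]
offset cm [-22.24   4.85   1.77] turn -28.19
```

>>> send_rows:
  motion:
    - {"offset":[-2.5,0.6,0.2],"turn":-4}
    - {"offset":[-5.5,1.2,0.5],"turn":-8}
    - {"offset":[-8.5,1.9,0.8],"turn":-12}
    - {"offset":[-11.5,2.5,1.0],"turn":-16}
    - {"offset":[-14.5,3.2,1.2],"turn":-20}
    - {"offset":[-17.5,3.8,1.4],"turn":-24}
    - {"offset":[-20,4.4,1.6],"turn":-26.5}
    - {"offset":[-21.5,4.7,1.7],"turn":-28.2}

```text
t: 7.2
eef_pos: [0.4469, 0.0528, 0.4281]
ee_rot: [-3.141, 0.001, -1.223]
force: [-1.0, -1.7, -7.3]
width: 0.0232
```

>>> send_rows:
  motion:
    - {"offset":[-0.6,0,0],"turn":0}
    - {"offset":[-0.6,0,0],"turn":0}
    - {"offset":[-0.6,0,0],"turn":0}
    - {"offset":[-0.6,0,0],"turn":0}

```text
t: 7.6
eef_pos: [0.4457, 0.0559, 0.4282]
ee_rot: [-3.142, -0.0, -1.228]
force: [-1.0, 0.2, -8.1]
width: 0.0236
```

```bash
python3 - <<'E'
from h import *
to(.446,.060,.4275,np.radians(-70.1)); s=tilt("t2"); print(s["force"],s["moment"])
f=grab_frame("wrist");np.savez("w3.npz",**f);cv2.imwrite("pics/f.png",f["frame"])
E
```

```text
t 7.60 pos [0.4457 0.0559 0.4282] rot [-3.1416e+00 -1.0000e-04 -1.2279e+00] F [-0.98  0.2  -8.13] w 0.0236 q [ 0.57 -0.04 -0.42  0.   -1.19 -0.22]
offset cm [-0.38 -0.16  0.07] turn -0.25
scene 774 ((-34.88456726074219, -51.19902038574219), (153.7291717529297, 150.1741485595703), 19.088293075561523)
  bottom [-120, -114, -108, -102, -96, -90, -84, -78, -72, -66, -60, -54, -48, -42, -36, -30, -24, -18, -12, -6, 0, 6, 12, 18, 24, 30, 36] [-34.0, -58.0, -75.0, -92.0, -108.0, -126.0, -143.0, -146.0, -137.0, -138.0, -135.0, -131.0, -128.0, -126.0, -97.0, -126.0, -123.0, -111.0, -119.0, -118.0, -116.0, -114.0, -111.0, -110.0, -98.0, -108.0, -105.0]
side 448 ((-15.904193878173828, -63.05694580078125), (133.5750274658203, 118.86298370361328), 18.12151336669922)
  bottom [-72, -54, -48, -42, -36, -30, -24, -18, -12, -6, 0, 6, 12, 18, 24, 30, 36] [-104.0, -132.0, -123.0, -130.0, -118.0, -131.0, -114.0, -121.0, -113.0, -117.0, -108.0, -113.0, -103.0, -110.0, -98.0, -107.0, -96.0]
[-0.98402689  0.19865127 -8.12500545] [ 0.34201024  0.2250618  -0.00290951]
```

View pics/f.png

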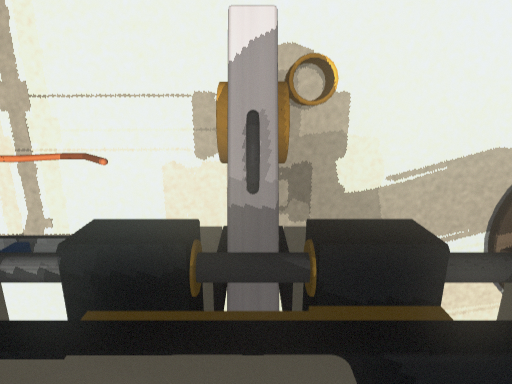

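Wrist view: eye edge-on at (253,150), wire tip at (105,161), wire running straight across, collar and jar clear. I'll measure the relative offset from this view.

```bash
cat >> h.py <<'E'
def rel(f,s):
    """eye and wire in the rack-aligned tool frame (X rack +x, Y, Z) relative to grasp, mm"""
    p=s["eef_pos"];a=s["ee_rot"][2]
    ey=-np.array([np.cos(a),np.sin(a),0]);ex=-np.array([np.cos(a-np.pi/2),np.sin(a-np.pi/2),0])
    if ex[0]<0: ex=-ex
    W=pts(f)-(p-[0,0,.159]);Q=np.stack([W@ex,W@ey,W[...,2]],-1)*1000
    b=f["frame"].astype(int);B,G,R=b[...,0],b[...,1],b[...,2]
    wire=(R>B+40)&(Q[...,2]>-40)&(Q[...,2]<40)&(Q[...,1]>-90)&(Q[...,1]<-20)
    eye=(abs(Q[...,0])<8)&(Q[...,1]>-80)&(Q[...,1]<-28)&(Q[...,2]>-4)&(Q[...,2]<35)&(R<90)
    return Q,wire,eye
E
python3 - <<'E'
from h import *
f=dict(np.load("w3.npz"));s=get_state();Q,w,e=rel(f,s)
E=Q[e];print("eye",len(E),E.min(0),E.max(0),np.median(E,0));
i=E[:,2].argmax();print("top",E[i])
P=Q[w];print("wire",len(P))
o=np.argsort(P[:,0]);P=P[o]
for lo in np.arange(np.floor(P[0,0]),P[-1,0],4):
    q=P[(P[:,0]>=lo)&(P[:,0]<lo+4)]
    if len(q):print(lo,len(q),np.round(np.median(q,0),1),round(q[:,2].max(),1))
# side-by-side triangulated check with depth in scene/side views
for n in("scene","side"):
    g=dict(np.load(f"t2_{n}.npz"));Q,w,e=rel(g,s);P=Q[w&(Q[...,0]>20)]
    print(n,len(P),P[P[:,0].argmin()] if len(P) else None)
E
```

```text
eye 1047 [ -2.54637464 -69.49801947   4.14911914] [  2.43822951 -36.98304055  24.12573764] [  0.08715151 -55.13112988  20.32107869]
top [ -0.27939455 -50.70069742  24.12573764]
wire 641
11.0 5 [ 12.  -50.5 -12.4] -11.6
59.0 35 [ 61.6 -48.8   7.3] 8.8
63.0 35 [ 65.  -49.2   5.1] 7.3
67.0 28 [ 68.9 -49.2   0.7] 3.5
71.0 28 [ 72.8 -49.2  -2.8] -0.3
75.0 25 [ 77.1 -49.1  -6.7] -4.4
79.0 43 [ 81.  -48.8  -8.3] -7.2
83.0 40 [ 84.7 -48.7  -8.2] -7.0
87.0 53 [ 89.3 -48.6  -8.1] -6.8
91.0 69 [ 93.3 -48.5  -7.2] -4.2
95.0 69 [ 96.8 -48.6  -5.5] -2.9
99.0 81 [100.9 -48.5  -3.8] -0.9
103.0 57 [105.  -48.6  -2.4] -1.0
107.0 54 [109.1 -48.5  -2.4] -1.4
111.0 19 [111.9 -48.5  -2.7] -1.5
scene 103 [ 63.83198253 -47.1793379    5.91021   ]
side 183 [119.67186675 -44.10319909  -2.57391486]
```

Geometry agrees with the data: tip at X≈63 and crook at X≈85 mm, 16 mm lower, crook height 0.2597 m. The eye is at the tip's height, 2.5 mm to one side. I'll approach and correct laterally.

>>> send_rows:
  motion:
    - {"offset":[-0.1,-0.6,0],"turn":0}
    - {"offset":[-0.25,-1.3,0],"turn":0}
    - {"offset":[-0.25,-2.1,0.1],"turn":0}
    - {"offset":[-0.25,-2.9,0.1],"turn":0}
    - {"offset":[-0.25,-3.6,0.1],"turn":0}
    - {"offset":[-0.25,-4.2,0.1],"turn":0}
    - {"offset":[-0.25,-4.7,0.1],"turn":0}
    - {"offset":[-0.25,-4.9,0.1],"turn":0}

```text
t: 8.55
eef_pos: [0.4917, 0.0755, 0.427]
ee_rot: [3.141, -0.0, -1.227]
force: [-0.1, -0.2, -6.6]
width: 0.0235
```

>>> send_rows:
  motion:
    - {"offset":[0,0,0],"turn":0}
    - {"offset":[0,0,0],"turn":0}

```text
t: 8.75
eef_pos: [0.491, 0.0752, 0.4271]
ee_rot: [3.141, 0.0, -1.227]
force: [-0.4, -0.3, -8.0]
width: 0.0234
```

```bash
cat >> h.py <<'E'
def look(tag):
    s=get_state();f=grab_frame("wrist");np.savez(tag+".npz",**f);Q,w,e=rel(f,s);E=Q[e]
    to(*s["eef_pos"]);i=E[:,2].argmax();print("eye Y",E[:,1].min(),E[:,1].max(),"top",E[i]);P=Q[w]
    for lo in np.arange(np.floor(P[:,0].min()),P[:,0].max(),4):
        q=P[(P[:,0]>=lo)&(P[:,0]<lo+4)]
        if len(q)>3:print(lo,len(q),np.round(np.median(q,0),1))
    return f
E
python3 - <<'E'
from h import *
look("w4")
E
```

```text
t 8.80 pos [0.4909 0.0752 0.4272] rot [ 3.1415e+00  1.0000e-04 -1.2270e+00] F [-0.33  0.4  -6.83] w 0.0238 q [ 0.55  0.05 -0.34 -0.   -1.19 -0.2 ]
offset cm [ 0.   -0.01  0.01] turn None
eye Y -69.45529167125508 -37.18400105783017 top [ -0.62487655 -50.28114647  23.97834912]
11.0 48 [ 13.2 -52.    8.3]
15.0 57 [ 16.8 -52.1   5.5]
19.0 52 [ 20.9 -52.1   1.2]
23.0 43 [ 24.8 -52.1  -2.7]
27.0 45 [ 29.  -52.   -6.5]
31.0 53 [ 32.9 -52.   -7.6]
35.0 52 [ 37.  -52.   -7.4]
39.0 55 [ 41.1 -51.7  -7.2]
43.0 64 [ 45.2 -51.8  -5.5]
47.0 60 [ 49.2 -51.7  -3.9]
51.0 68 [ 52.8 -51.8  -2.2]
55.0 53 [ 57.1 -51.6  -1.2]
59.0 56 [ 60.7 -51.8  -1.3]
63.0 55 [ 64.8 -51.9  -1.3]
67.0 56 [ 69.  -51.6  -1.4]
71.0 52 [ 73.1 -51.8  -1.4]
75.0 55 [ 76.7 -51.6  -1.5]
79.0 64 [ 81.1 -51.6  -1.4]
83.0 64 [ 85.2 -51.5  -1.3]
87.0 58 [ 88.9 -51.5  -1.2]
91.0 62 [ 92.8 -51.5  -1.2]
95.0 68 [ 96.9 -51.6  -1.4]
99.0 56 [101.  -51.6  -1.5]
103.0 64 [105.2 -51.6  -1.3]
107.0 54 [108.9 -51.5  -1.3]
111.0 7 [111.4 -51.   -2.5]
```

>>> send_rows:
  motion:
    - {"offset":[0,-0.5,0],"turn":0}
    - {"offset":[0,-1.0,0],"turn":0}
    - {"offset":[0,-1.5,0.05],"turn":0}
    - {"offset":[0,-2.0,0.55],"turn":0}
    - {"offset":[0,-2.5,1.05],"turn":0}
    - {"offset":[0,-3.0,1.55],"turn":0}
    - {"offset":[0,-3.5,1.8],"turn":0}
    - {"offset":[0,-3.7,1.9],"turn":0}

```text
t: 9.6
eef_pos: [0.5265, 0.088, 0.4075]
ee_rot: [3.141, -0.0, -1.227]
force: [-0.3, -0.6, -6.8]
width: 0.0235
```

>>> send_rows:
  motion:
    - {"offset":[0,0,0],"turn":0}
    - {"offset":[0,0,0],"turn":0}

```text
t: 9.8
eef_pos: [0.526, 0.0878, 0.4082]
ee_rot: [3.141, -0.0, -1.227]
force: [-0.1, 0.5, -7.8]
width: 0.0232
```

```bash
python3 - <<'E'
from h import *
f=look("w5");g=grab_frame("scene");np.savez("s5.npz",**g)
cv2.imwrite("pics/g.png",np.hstack([cv2.resize(f["frame"][60:260,0:400],(400,200)),cv2.resize(g["frame"][120:220,190:330],(400,286))[:200]]))
E
```

```text
t 9.85 pos [0.5259 0.0877 0.4084] rot [-3.1413  0.     -1.227 ] F [ 0.5  -0.45 -7.62] w 0.0235 q [ 0.53  0.12 -0.29  0.   -1.15 -0.19]
offset cm [-0.   -0.01  0.02] turn None
eye Y -69.47990086092365 -37.11515179577065 top [ -0.60295872 -49.96817397  24.21281536]
-26.0 73 [-23.4 -52.1  27. ]
-22.0 101 [-19.9 -52.1  23.9]
-18.0 86 [-16.  -52.   19.7]
-14.0 88 [-12.  -52.   15.8]
-10.0 71 [ -8.2 -51.9  12. ]
-6.0 54 [ -4.5 -51.8  11.4]
2.0 53 [  4.2 -51.8  11.8]
6.0 75 [  8.  -52.   13.2]
10.0 77 [ 11.9 -51.8  14.8]
14.0 80 [ 16.  -51.9  16.7]
18.0 78 [ 20.  -51.8  17.5]
22.0 72 [ 23.9 -51.8  17.5]
26.0 74 [ 28.  -51.9  17.6]
30.0 77 [ 31.9 -51.8  17.5]
34.0 75 [ 36.  -51.9  17.6]
38.0 74 [ 40.1 -51.9  17.6]
42.0 80 [ 44.1 -51.7  17.5]
46.0 79 [ 48.2 -51.7  17.4]
50.0 83 [ 51.9 -51.6  17.5]
54.0 83 [ 55.9 -51.7  17.5]
58.0 81 [ 60.  -51.6  17.6]
62.0 85 [ 64.  -51.6  17.4]
66.0 87 [ 68.2 -51.7  17.5]
70.0 77 [ 72.1 -51.5  17.5]
74.0 82 [ 75.8 -51.5  17.5]
78.0 80 [ 80.  -51.5  17.7]
82.0 66 [ 84.1 -51.4  17.6]
86.0 75 [ 88.1 -51.5  17.6]
90.0 75 [ 92.1 -51.5  17.6]
94.0 45 [ 95.3 -51.4  17.5]
```

View pics/g.png

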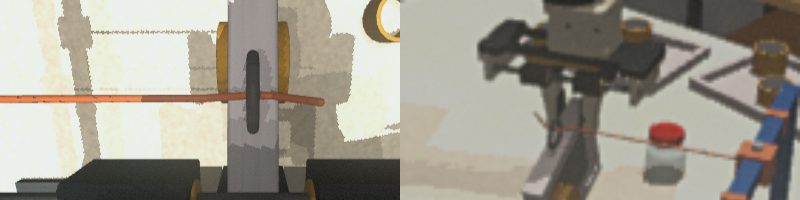

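Wrist and scene views: the wire passes through the eye with the crook floor at X≈-1.5 mm, and the tip is visible on the robot side at (320,101). I'll lower gradually and watch the force.

>>> send_rows:
  motion:
    - {"offset":[0,0.05,0.2],"turn":0}
    - {"offset":[0,0.1,0.4],"turn":0}
    - {"offset":[0,0.1,0.6],"turn":0}
    - {"offset":[0,0.1,0.8],"turn":0}
    - {"offset":[0,0.1,1.0],"turn":0}
    - {"offset":[0,0.1,1.2],"turn":0}
    - {"offset":[0,0.1,1.2],"turn":0}
    - {"offset":[0,0.1,1.2],"turn":0}

```text
t: 10.7
eef_pos: [0.5251, 0.0875, 0.3962]
ee_rot: [3.142, -0.0, -1.227]
force: [0.6, -0.9, -5.0]
width: 0.0239
```

>>> send_rows:
  motion:
    - {"offset":[0,0,0.2],"turn":0}
    - {"offset":[0,0,0.4],"turn":0}
    - {"offset":[0,0,0.6],"turn":0}
    - {"offset":[0,0,0.8],"turn":0}
    - {"offset":[0,0,0.8],"turn":0}
    - {"offset":[0,0,0.8],"turn":0}

```text
t: 11.3
eef_pos: [0.5251, 0.0875, 0.3882]
ee_rot: [3.142, -0.0, -1.227]
force: [1.2, -0.6, -5.4]
width: 0.0237
```

```bash
python3 - <<'E'
from h import *
look("w6"); F=[]
for _ in range(6): s=get_state();F.append(s["force"]);grab_frame("wrist")
print(np.mean(F,0),np.std(F,0),s["moment"])
E
```

```text
t 11.35 pos [0.5251 0.0875 0.3882] rot [-3.1416 -0.     -1.2269] F [ 0.94  0.21 -4.44] w 0.0236 q [ 0.53  0.14 -0.33  0.   -1.11 -0.19]
offset cm [ 0.   -0.    0.01] turn None
eye Y -69.48016443777792 -36.98077864883203 top [ -0.22996179 -53.20541124  23.86622568]
-25.0 85 [-22.6 -52.   31.7]
-21.0 111 [-19.1 -52.2  29. ]
-17.0 98 [-14.9 -52.1  25.4]
-13.0 88 [-11.  -52.1  22.1]
-9.0 82 [ -7.  -52.   18.3]
-5.0 46 [ -3.9 -51.9  17.6]
-1.0 7 [  2.8 -51.9  17.6]
3.0 76 [  5.1 -52.   18.2]
7.0 85 [  9.2 -51.9  20.2]
11.0 114 [ 12.4 -52.2  21.9]
15.0 91 [ 16.9 -51.9  24. ]
19.0 89 [ 21.  -52.   25.2]
23.0 89 [ 25.1 -51.8  25.5]
27.0 93 [ 29.1 -51.8  25.8]
31.0 98 [ 32.8 -51.7  26. ]
35.0 81 [ 37.  -51.8  26.5]
39.0 80 [ 41.  -51.9  26.6]
43.0 90 [ 45.1 -51.8  27. ]
47.0 92 [ 48.9 -51.7  27.2]
51.0 107 [ 52.9 -51.6  27.3]
55.0 100 [ 56.9 -51.8  27.6]
59.0 102 [ 60.6 -51.6  28. ]
63.0 96 [ 64.9 -51.7  28.3]
67.0 96 [ 68.9 -51.7  28.6]
71.0 104 [ 73.1 -51.6  28.7]
75.0 95 [ 77.  -51.7  29. ]
79.0 109 [ 81.1 -51.6  29.2]
83.0 95 [ 85.2 -51.7  29.6]
87.0 9 [ 87.5 -51.5  29.1]
[ 0.59393208  0.12143714 -5.07049019] [0.49627278 0.31394585 0.53426181] [0.25990524 0.08789519 0.06205083]
```

>>> send_rows:
  motion:
    - {"offset":[0,0,0.2],"turn":0}
    - {"offset":[0,-0.05,0.4],"turn":0}
    - {"offset":[0,-0.05,0.6],"turn":0}
    - {"offset":[0,-0.1,0.8],"turn":0}
    - {"offset":[0,-0.1,1.0],"turn":0}
    - {"offset":[0,-0.15,1.2],"turn":0}
    - {"offset":[0,-0.2,1.4],"turn":0}
    - {"offset":[0,-0.2,1.5],"turn":0}

```text
t: 12.45
eef_pos: [0.527, 0.0881, 0.373]
ee_rot: [3.141, -0.0, -1.227]
force: [-0.5, -0.8, -2.8]
width: 0.0236
```

```bash
cat >> h.py <<'E'
def fm(n=10):
    F=[];M=[]
    for _ in range(n): s=get_state();F.append(s["force"]);M.append(s["moment"]);grab_frame("wrist")
    print("F",np.round(np.mean(F,0),2),"M",np.round(np.mean(M,0),3),"t",s["t"])
E
python3 - <<'E'
from h import *
look("w7");fm()
E
```

```text
t 12.50 pos [0.527  0.0881 0.3729] rot [ 3.1413e+00 -1.0000e-04 -1.2271e+00] F [-0.33  0.2  -3.13] w 0.0234 q [ 0.53  0.15 -0.34  0.   -1.08 -0.19]
offset cm [-0.   -0.   -0.01] turn None
eye Y -69.46583268818459 -37.0628269349382 top [  0.10146482 -49.55917779  23.99584541]
-26.0 84 [-23.5 -52.   30.5]
-22.0 107 [-20.  -52.   28.1]
-18.0 98 [-16.  -52.1  24.9]
-14.0 88 [-12.  -52.   21.9]
-10.0 81 [ -7.9 -52.1  19. ]
-6.0 58 [ -4.4 -51.9  17.6]
2.0 68 [  4.3 -52.   18.8]
6.0 86 [  8.  -51.9  20.3]
10.0 96 [ 12.  -51.9  22.8]
14.0 96 [ 16.1 -51.9  25.6]
18.0 91 [ 20.1 -51.6  27. ]
22.0 91 [ 24.  -51.8  27.7]
26.0 88 [ 27.9 -51.8  28.1]
30.0 99 [ 32.2 -51.6  28.6]
34.0 94 [ 36.1 -51.7  29.3]
38.0 94 [ 39.9 -52.   29.9]
42.0 101 [ 44.  -51.7  30.3]
46.0 98 [ 48.  -51.7  30.9]
50.0 111 [ 52.1 -51.6  31.4]
54.0 110 [ 55.8 -51.7  32.1]
58.0 112 [ 60.  -51.4  32.6]
62.0 120 [ 64.2 -51.6  33.2]
66.0 106 [ 68.  -51.6  33.8]
70.0 121 [ 71.9 -51.5  34.3]
74.0 118 [ 76.2 -51.5  34.9]
78.0 123 [ 80.  -51.6  35.5]
82.0 16 [ 82.6 -51.3  35.5]
F [-0.36 -0.58 -2.97] M [-0.032  0.321 -0.044] t 12.95
```

>>> send_rows:
  motion:
    - {"offset":[0,0,0.2],"turn":0}
    - {"offset":[0,-0.05,0.4],"turn":0}
    - {"offset":[0,-0.1,0.6],"turn":0}
    - {"offset":[0,-0.1,0.8],"turn":0}
    - {"offset":[0,-0.15,1.0],"turn":0}
    - {"offset":[0,-0.2,1.2],"turn":0}
    - {"offset":[0,-0.2,1.4],"turn":0}
    - {"offset":[0,-0.2,1.5],"turn":0}

```text
t: 13.8
eef_pos: [0.5292, 0.089, 0.3583]
ee_rot: [-3.14, -0.0, -1.227]
force: [1.3, -0.1, -0.9]
width: 0.0235
```

```bash
python3 - <<'E'
from h import *
fm(10);look("w8")
E
```

```text
F [ 1.69 -0.12 -0.31] M [-0.002 -0.534  0.099] t 14.25
t 14.35 pos [0.5289 0.0889 0.3583] rot [-3.1412e+00  1.0000e-04 -1.2270e+00] F [ 3.   -0.19 -0.14] w 0.0236 q [ 0.53  0.17 -0.36 -0.   -1.04 -0.19]
offset cm [ 0. -0. -0.] turn None
eye Y -69.42680877657753 -37.00814419255384 top [ -0.52396563 -52.94587418  24.76173502]
-26.0 81 [-23.6 -52.   29.1]
-22.0 102 [-20. -52.  27.]
-18.0 93 [-16.1 -52.   24.8]
-14.0 88 [-12.  -52.1  22. ]
-10.0 82 [ -8.1 -52.   19.3]
-6.0 75 [ -4.3 -51.9  17.7]
2.0 66 [  4.4 -52.1  19.4]
6.0 84 [  8.  -52.   21.3]
10.0 93 [ 12.  -51.9  23.9]
14.0 97 [ 16.1 -51.9  26.9]
18.0 106 [ 20.1 -51.9  28.9]
22.0 93 [ 24.  -51.8  29.7]
26.0 101 [ 28.1 -51.9  30.3]
30.0 99 [ 31.9 -51.8  31.3]
34.0 109 [ 35.8 -51.8  32.2]
38.0 107 [ 40.  -52.   33.2]
42.0 109 [ 44.2 -51.7  33.8]
46.0 117 [ 48.1 -51.8  34.8]
50.0 120 [ 52.  -51.6  35.6]
54.0 125 [ 56.2 -51.8  36.4]
58.0 119 [ 59.9 -51.7  37.4]
62.0 126 [ 64.  -51.7  38. ]
66.0 122 [ 67.9 -51.6  38.8]
70.0 87 [ 71.8 -51.7  39.3]
74.0 29 [ 75.3 -51.4  39.6]
78.0 4 [ 79.3 -52.6  39.7]
```

```bash
python3 - <<'E'
from h import *
for _ in range(24):
    s=get_state();print(round(s["t"],2),np.round(s["force"],1),np.round(s["moment"],2),np.round(s["eef_pos"]*1000,1));grab_frame("wrist")
E
```

```text
14.35 [ 3.  -0.2 -0.1] [ 0.1  -0.46  0.08] [528.9  88.9 358.3]
14.4 [ 1.9 -0.2  0.1] [ 0.16 -0.53  0.09] [528.8  88.9 358.2]
14.45 [ 1.9  1.3 -0.3] [ 0.17 -0.54  0.06] [528.8  88.9 358.2]
14.5 [1.9 0.5 0.2] [ 0.22 -0.52  0.09] [528.8  88.8 358.2]
14.55 [ 0.8  0.6 -0.1] [ 0.23 -0.51  0.02] [528.8  88.8 358.2]
14.6 [ 2.1  0.1 -0.1] [ 0.17 -0.53  0.05] [528.8  88.8 358.2]
14.65 [1.6 0.5 0.2] [ 0.21 -0.5   0.04] [528.8  88.8 358.2]
14.7 [ 2.3  0.2 -0.1] [ 0.23 -0.56  0.12] [528.8  88.8 358.2]
14.75 [ 2.8  1.1 -0.5] [ 0.28 -0.48  0.08] [528.8  88.8 358.2]
14.8 [2.5 0.4 0.7] [ 0.13 -0.5   0.11] [528.8  88.8 358.2]
14.85 [ 2.1  1.2 -0.2] [ 0.24 -0.51  0.1 ] [528.8  88.8 358.2]
14.9 [ 2.1  0.6 -0.9] [ 0.24 -0.5   0.1 ] [528.8  88.8 358.2]
14.95 [1.2 0.8 1. ] [ 0.24 -0.53  0.09] [528.8  88.8 358.2]
15.0 [ 2.6  0.4 -0.1] [ 0.2  -0.49  0.07] [528.8  88.8 358.1]
15.05 [ 2.6  1.1 -0.2] [ 0.27 -0.54  0.12] [528.8  88.8 358.2]
15.1 [ 1.3 -0.2 -1.5] [ 0.26 -0.54  0.08] [528.8  88.8 358.2]
15.15 [2.3 1.2 0.5] [ 0.28 -0.49  0.12] [528.8  88.8 358.2]
15.2 [ 1.4  0.7 -0.2] [ 0.3  -0.52  0.02] [528.8  88.8 358.2]
15.25 [1.  0.5 0.2] [ 0.27 -0.52  0.11] [528.8  88.8 358.1]
15.3 [ 2.  -0.2  0.1] [ 0.28 -0.48  0.14] [528.8  88.8 358.2]
15.35 [2.3 0.8 0.1] [ 0.34 -0.51  0.13] [528.8  88.8 358.2]
15.4 [ 2.1  1.1 -0.2] [ 0.32 -0.53  0.15] [528.8  88.8 358.1]
15.45 [2.  0.2 0.2] [ 0.27 -0.52  0.09] [528.8  88.8 358.2]
15.5 [2.5 0.6 0.7] [ 0.29 -0.53  0.12] [528.8  88.8 358.2]
```

Vertical load is now about 0 at the wrist, so the wire carries the weight. About 2 N of axial pull is left along the wire, so I'll ease the tool toward the rack to remove it before releasing.

>>> send_rows:
  motion:
    - {"offset":[0,-0.05,0],"turn":0}
    - {"offset":[0,-0.1,0],"turn":0}
    - {"offset":[0,-0.1,0],"turn":0}
    - {"offset":[0,-0.1,0],"turn":0}

```text
t: 15.95
eef_pos: [0.5294, 0.089, 0.3578]
ee_rot: [3.14, 0.0, -1.227]
force: [-2.3, -0.2, -1.6]
width: 0.0237
```

```bash
python3 - <<'E'
from h import *
fm(12)
E
```

```text
F [-2.64 -0.42 -1.  ] M [-0.114  0.934 -0.132] t 16.5
```

>>> send_rows:
  motion:
    - {"offset":[0,0.03,0.1],"turn":0}
    - {"offset":[0,0.03,0.2],"turn":0}
    - {"offset":[0,0.03,0.3],"turn":0}
    - {"offset":[0,0.03,0.3],"turn":0}

```text
t: 16.95
eef_pos: [0.5297, 0.0891, 0.3553]
ee_rot: [-3.141, -0.0, -1.227]
force: [-2.1, -0.6, 0.2]
width: 0.0235
```

```bash
python3 - <<'E'
from h import *
fm(12);s=get_state();print(s["eef_pos"])
E
```

```text
F [-0.64 -0.49 -0.07] M [-0.146  0.428 -0.055] t 17.5
[0.52960435 0.08911052 0.35528887]
```

>>> send_rows:
  motion:
    - {"offset":[0,0.02,0],"turn":0}
    - {"offset":[0,0.02,0],"turn":0}
    - {"offset":[0,0.02,0],"turn":0}
    - {"offset":[0,0.02,0],"turn":0}
  squeeze: 15

```text
t: 17.95
eef_pos: [0.5294, 0.089, 0.3553]
ee_rot: [-3.141, -0.0, -1.227]
force: [0.2, -1.1, -0.1]
width: 0.0241
```

>>> send_rows:
  motion:
    - {"offset":[0,0,0],"turn":0}
    - {"offset":[0,0,0],"turn":0}
    - {"offset":[0,0,0],"turn":0}
    - {"offset":[0,0,0],"turn":0}
  squeeze: 3

```text
t: 18.35
eef_pos: [0.5294, 0.089, 0.3552]
ee_rot: [-3.141, 0.0, -1.227]
force: [0.6, 0.0, 0.4]
width: 0.024
```

```bash
python3 - <<'E'
from h import *
fm(20);look("w9");s=tilt("t9")
g=dict(np.load("t9_scene.npz"));d=dict(np.load("t9_side.npz"))
cv2.imwrite("pics/h.png",np.hstack([cv2.resize(g["frame"][120:240,170:330],(400,300)),cv2.resize(d["frame"][120:240,160:320],(400,300))]))
E
```

```text
F [ 0.84 -0.15  0.22] M [-0.035 -0.206  0.056] t 19.3
t 19.40 pos [0.5293 0.089  0.3552] rot [-3.1416 -0.     -1.227 ] F [ 0.72 -0.85  0.61] w 0.024 q [ 0.53  0.17 -0.36  0.   -1.04 -0.19]
offset cm [ 0. -0. -0.] turn None
eye Y -69.44811448663702 -37.109352049172 top [ -1.67485989 -50.30475156  24.17817474]
-26.0 76 [-23.5 -52.   29.2]
-22.0 103 [-20.1 -52.   27.2]
-18.0 95 [-16.  -52.   24.5]
-14.0 87 [-12.  -52.   22.2]
-10.0 80 [ -8.1 -52.   19.4]
-6.0 67 [ -4.4 -51.9  17.9]
2.0 69 [  4.3 -51.8  19.6]
6.0 83 [  7.9 -52.   21.2]
10.0 128 [ 12.1 -52.3  23.6]
14.0 98 [ 16.  -51.9  27.2]
18.0 98 [ 19.9 -51.7  29.3]
22.0 104 [ 24.  -51.8  30.2]
26.0 98 [ 28.3 -51.7  31. ]
30.0 108 [ 32.  -51.8  32. ]
34.0 108 [ 35.9 -51.8  32.9]
38.0 102 [ 40.  -51.9  33.8]
42.0 110 [ 44.  -51.8  34.7]
46.0 118 [ 48.  -51.7  35.7]
50.0 127 [ 52.1 -51.6  36.4]
54.0 124 [ 56.  -51.7  37.3]
58.0 130 [ 59.8 -51.6  38.3]
62.0 110 [ 63.8 -51.6  38.9]
66.0 65 [ 67.5 -51.3  39.5]
70.0 16 [ 71.1 -52.3  39.6]
scene 1194 ((-39.69334411621094, -88.4423828125), (318.1558532714844, 222.87661743164062), 0.007825231179594994)
  bottom [-120, -114, -108, -102, -96, -90, -84, -78, -72, -66, -60, -54, -48, -42, -36, -30, -24, -18, -12, -6, 0, 6, 12, 18, 24, 30, 36] [-199.0, -198.0, -199.0, -199.0, -199.0, -199.0, -199.0, -199.0, -199.0, -199.0, -198.0, -199.0, -199.0, -199.0, -198.0, -198.0, -198.0, -200.0, -198.0, -199.0, -199.0, -198.0, -199.0, -200.0, -199.0, -198.0, -199.0]
side 763 ((-9.79803466796875, -112.5420150756836), (174.812255859375, 259.5840148925781), 89.96076965332031)
  bottom [-102, -96, -90, -84, -78, -72, -66, -60, -54, -48, -42, -36, -30, -24, -18, -12, -6, 0, 6, 12, 18, 24, 30, 36] [-200.0, -200.0, -198.0, -198.0, -199.0, -198.0, -199.0, -198.0, -198.0, -200.0, -198.0, -200.0, -199.0, -199.0, -200.0, -199.0, -200.0, -200.0, -200.0, -199.0, -200.0, -199.0, -200.0, -200.0]
```

View pics/h.png

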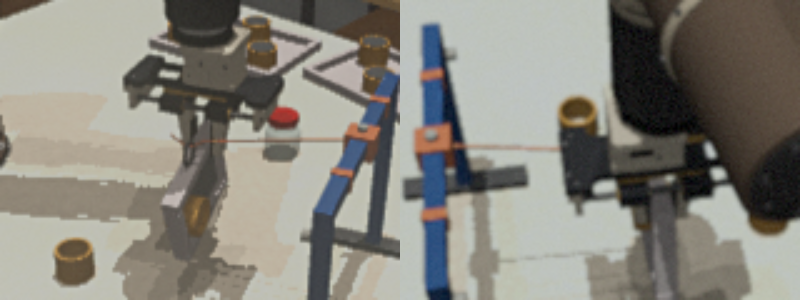

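Scene and side views: the panel hangs slanted on the wire, fingers holding it lightly, jar and collars untouched. Residuals are small (Fz +0.2 N, axial 0.7 N). I'll raise 1 mm, then open.

>>> send_rows:
  motion:
    - {"offset":[0,0,-0.05],"turn":0}
    - {"offset":[0,0,-0.1],"turn":0}
    - {"offset":[0,0,-0.1],"turn":0}
    - {"offset":[0,0,-0.1],"turn":0}
    - {"offset":[0,0,-0.1],"turn":0}

```text
t: 20.0
eef_pos: [0.5292, 0.089, 0.3561]
ee_rot: [3.141, 0.0, -1.227]
force: [0.9, 0.2, 0.1]
width: 0.0235
```

```bash
python3 - <<'E'
from h import *
fm(16)
E
```

```text
F [ 0.26 -0.04 -0.2 ] M [-0.067  0.036  0.006] t 20.75
```

Residual forces and moments are all near zero, so I'll let go.

>>> send_rows:
  motion:
    - {"offset":[0,0,0],"turn":0}
    - {"offset":[0,0,0],"turn":0}
    - {"offset":[0,0,0],"turn":0}
    - {"offset":[0,0,0],"turn":0}
    - {"offset":[0,0,0],"turn":0}
    - {"offset":[0,0,0],"turn":0}
    - {"offset":[0,0,0],"turn":0}
    - {"offset":[0,0,0],"turn":0}
  hand: 1

```text
t: 21.6
eef_pos: [0.5293, 0.089, 0.3561]
ee_rot: [3.142, 0.0, -1.227]
force: [-0.7, -0.2, -0.1]
width: 0.0824
```

>>> send_rows:
  motion:
    - {"offset":[0,0,0],"turn":0}
    - {"offset":[0,0,0],"turn":0}
    - {"offset":[0,0,0],"turn":0}
    - {"offset":[0,0,0],"turn":0}
    - {"offset":[0,0,0],"turn":0}
    - {"offset":[0,0,0],"turn":0}
    - {"offset":[0,0,0],"turn":0}
    - {"offset":[0,0,0],"turn":0}

```text
t: 22.4
eef_pos: [0.5293, 0.089, 0.3562]
ee_rot: [-3.142, 0.0, -1.227]
force: [-0.4, 0.6, 0.5]
width: 0.0877
```

```bash
python3 - <<'E'
from h import *
f=look("w10");fm(6);f=look("w11")
cv2.imwrite("pics/i.png",f["frame"])
E
```

```text
t 22.45 pos [0.5293 0.089  0.3562] rot [-3.1416 -0.     -1.227 ] F [0.73 0.2  0.13] w 0.0876 q [ 0.53  0.17 -0.36  0.   -1.04 -0.19]
offset cm [-0.  0.  0.] turn None
eye Y -69.47114916429123 -37.186205484035774 top [ -0.23592801 -53.00382258  22.64374071]
-26.0 70 [-23.3 -52.2  27.6]
-22.0 95 [-20.  -52.1  25.6]
-18.0 96 [-16.1 -52.   23.1]
-14.0 88 [-11.9 -52.   20.4]
-10.0 78 [ -8.  -52.   18.1]
-6.0 66 [ -4.1 -52.1  16.3]
2.0 62 [  4.3 -51.9  18.1]
6.0 80 [  8.1 -52.   19.7]
10.0 117 [ 12.5 -52.3  22.2]
14.0 99 [ 16.1 -51.8  25.6]
18.0 94 [ 20.  -51.9  27.6]
22.0 99 [ 24.2 -51.9  28.6]
26.0 100 [ 28.1 -51.9  29.6]
30.0 109 [ 32.1 -51.7  30.3]
34.0 100 [ 36.2 -51.7  31.4]
38.0 102 [ 40.1 -51.8  32.3]
42.0 102 [ 44.1 -51.8  33.3]
46.0 119 [ 48.  -51.8  34. ]
50.0 123 [ 52.  -51.5  35. ]
54.0 122 [ 56.1 -51.7  35.9]
58.0 120 [ 60.  -51.5  36.8]
62.0 130 [ 64.1 -51.6  37.6]
66.0 126 [ 68.1 -51.5  38.6]
70.0 102 [ 71.6 -51.6  39.2]
74.0 42 [ 75.6 -52.   39.5]
F [0.34 0.23 0.2 ] M [ 0.035  0.149 -0.007] t 22.7
t 22.80 pos [0.5293 0.089  0.3562] rot [-3.1416 -0.     -1.227 ] F [-0.13  0
[... 225 characters left out ...]
9.8 -52.1  25.7]
-18.0 86 [-15.9 -52.   23.2]
-14.0 89 [-12.1 -52.   20.6]
-10.0 79 [ -8.1 -52.1  18.2]
-6.0 67 [ -4.1 -52.1  16.3]
2.0 63 [  4.3 -52.   17.9]
6.0 78 [  8.  -51.9  19.6]
10.0 107 [ 12.5 -52.1  22.3]
14.0 93 [ 16.  -52.   25.7]
18.0 95 [ 20.  -51.9  27.6]
22.0 100 [ 24.  -51.8  28.6]
26.0 99 [ 28.1 -51.8  29.6]
30.0 104 [ 31.9 -51.8  30.6]
34.0 107 [ 36.  -51.7  31.3]
38.0 101 [ 39.9 -52.   32.3]
42.0 104 [ 44.2 -51.7  33.3]
46.0 120 [ 48.1 -51.7  34.1]
50.0 116 [ 51.9 -51.5  35.2]
54.0 134 [ 55.9 -51.7  36.1]
58.0 116 [ 60.  -51.5  36.9]
62.0 130 [ 63.9 -51.7  37.8]
66.0 125 [ 68.  -51.6  38.8]
70.0 96 [ 71.4 -51.7  39.4]
74.0 31 [ 75.8 -51.8  39.7]
78.0 5 [ 79.1 -52.6  39.7]
```

View pics/i.png

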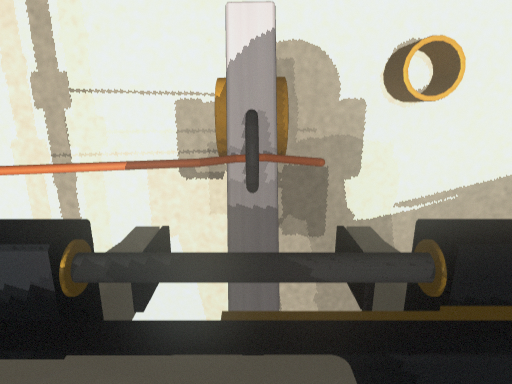

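The fingers are open and clear on both sides. The panel hangs by its eye in the crook, it shifted only about 1 mm on release, and it is at rest. Handing in.

```bash
python3 -c "
from station import *
print(job_done())"
```

```text
the job is handed in; nothing more can be done
None
```

The panel is hanging by its eye in the wire's crook and the job is handed in, at about 23 s of the 64 s allowed. No verdict was reported, so success is judged only from my own checks.

**How it was done:**
- I gripped the +y end of the top rail and tilted the panel about its collar-side foot, in the cradle, to about 0.29 rad. The natural slant is 0.28.
- I then lifted it and threaded the eye over the tip.
- I lowered it in small steps until the wrist force was near zero (Fz −0.2 N, axial 0.3 N), eased the grip to 3 N and opened the fingers.

**Last checks:**
- The panel shifted about 1 mm on release, and two frames 0.35 s apart agreed to within the depth noise.
- The eye sits within about 2 mm of the crook's centre along the wire.
- The fingers are open to 88 mm and touch nothing; I left them straddling the panel and did not retract.
- The jar and the collars visible in the last pictures looked undisturbed, but I did not re-measure their positions.

**What did not work or disagreed:**
- During lowering the eye stuck on the wire and the axial force briefly swung between about +2 and −3 N. I trimmed this out before letting go.
- The last tilt measurement, just before release, failed because it picked up the bench. The only evidence that the slant was right at release is the near-zero wrist moment and the small shift.

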